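# Open the mini centrifuge

### The job

Open the mini centrifuge for loading: press its red release tab down until the lid springs up a little, let the tab go, then push the lid gently up and back with the fingers until it is fully open against its stop and stays there by itself. Only press and push, pinch and lift nothing, and leave the tube rack, tip box, stain jar and wash bottle standing where they are.

Things in the scene. Friction and masses are not known exactly. Their poses are not given: they have to be found in the camera images.
- centrifuge: mini centrifuge, fixed, white with teal front, 222 (x) x 160 (y) mm, 118 high with lid shut. Origin: under its middle, on the bench; x from the front (tab, x = -129 mm) to the back (x = +93), z up. Low front ledge x -129 to -67: cheeks beside the tab 82 mm high; housing under the lid 90 mm high with an 18 mm tall rotor in the middle. Place and yaw vary.
- release_tab (a joint): red spring-loaded release tab, a rocker: 0 at rest, up to 0.3 rad as its pad is pressed down. About 2 N at the pad's centre starts it, 5 N brings it to the stop; its hook frees the lid at about 0.14 rad (pad centre some 4 mm down; full travel there 8 mm). It springs back when let go.
- tab_pad (a point): centre of the top face of the red tab's pad, 56 mm wide (y) and 43 mm deep (x), 87 mm above the bench at rest, at x = -108 mm in the centrifuge's frame. It is pressed straight down. The shut lid's front begins 34 mm behind it (+x).
- lid (a joint): white lid with a clear window, hinged at the back: 0 shut and latched, 1.8 rad fully open (leaning back past upright, at its stop). When freed, a spring lifts it within about a second to about 0.46 rad and no farther; then it must be pushed (under 3 N at its front edge; damped hinge). Below about 1.3 rad it sinks back when let go, beyond 1.65 it stays.
- lid_edge (a point): middle of the lid's front lower edge (teal, 140 mm wide in y), moving with the lid; 152 mm from the hinge axis. Above the bench: shut 92 mm, sprung up about 160 mm, fully open about 240 mm. Follow its arc: while the lid is low, an upright finger pushed only backwards jams on it. The teal front above it is 26 mm tall, with an 18 mm wide slot for the hook in its middle.
- lid_hinge (a point): middle of the lid's hinge axis, 95 mm above the bench, at x = +78 mm in the centrifuge's frame; the axis runs along the centrifuge's y.
- lid_frame: the lid's white front and side walls and the lower 20 mm of its teal front, 22 mm deep, 150 mm wide, turning with the lid (the side to push on from below and in front). Origin: on the hinge axis, as lid_hinge.
- lid_cover: the lid's top plate, 144 x 150 mm with a clear window, and the top 6 mm of the teal front, turning with the lid. Origin: on the hinge axis, as lid_hinge.
- tube_rack: loose white rack 60 x 105 x 32 mm with four blue-capped tubes in a row along its y, 84 mm high in all. Origin: centre of its underside. Leave it alone.
- tip_box: loose purple box 80 x 105 mm with a clear lid, 58 mm high. Origin: centre of its underside. Leave it alone.
- stain_jar: loose glass jar of red stain with a black cap, foot 72 mm across, 78 mm high. Origin: centre of its underside. Leave it alone.
- wash_bottle: loose whitish bottle 60 mm across with a blue cap and a bent blue spout, 175 mm high. Origin: centre of its underside. Leave it alone.

How it is judged:
On the way, in this order (a step that is already met when the one before it is completed fails the run):
1. the release tab is pressed down (value of joint release_tab above 0.1 rad).
2. the lid has sprung up and the tab is let go (value of joint lid above 0.28 rad and value of joint release_tab below 0.08 rad), for 0.1 s.
At the end, for the whole second after the job is handed in: The lid is open beyond 1.65 rad (stop at 1.8) and at rest, the tab is back up (below 0.08 rad), and the rack, tip box, jar and bottle stand upright within 20 mm of where they began (value of joint lid above 1.65 rad and velocity of joint lid between -0.05 and 0.05 rad/s and value of joint release_tab below 0.08 rad and distance of each of tube_rack, tip_box, stain_jar, wash_bottle from where it was at the start of the episode below 0.02 m and angle between each of tube_rack, tip_box, stain_jar, wash_bottle's own z axis and vertical below 0.2 rad); the robot touches nothing.
It fails at once if the rack, tip box, jar or bottle is shifted by more than 20 mm, lifted or tipped (distance of any of tube_rack, tip_box, stain_jar, wash_bottle from where it was at the start of the episode above 0.02 m or angle between any of tube_rack, tip_box, stain_jar, wash_bottle's own z axis and vertical above 0.3 rad).
It fails at once if the lid is pinched (fingers bear on its frame and its cover at once) (contact force between the fingers and lid_frame above 3 N and contact force between the fingers and lid_cover above 3 N).
It fails at once if the lid is forced (fingers bear on its frame or cover with more than 60 N) (contact force between the fingers and lid_frame above 60 N or contact force between the fingers and lid_cover above 60 N).
It also fails if it takes over 48 s, if anything falls off the work surface, if the arm or the gripper's body presses on something with over 40 N, if the wrist force passes 120 N, or if a joint passes its speed limit or range.

### The arm

A 7-joint arm with a two-finger parallel gripper is mounted at the origin on the work surface. World frame = base frame: x ahead of the robot, y to its left, z up, the work surface at z = 0. Lengths are in m, angles in rad, forces in N, time in s.
With the tool pointing down it reaches from about 0.4 to 0.85 m from the base axis. Payload 4.5 kg.
Tool frame: the origin (TCP) lies on the centre line of the jaws, within the pads' length; the fingertips stand 8 mm ahead of it and the grasp point (between the pads) lies 11 mm behind it; x points along the fingers, y is the direction in which the jaws open and shut, and the axes are right-handed (so a half turn about x gives the same grasp; the last joint's range is limited). The gripper opens to 85 mm and grips with 20 to 120 N. Pads are 22 mm wide; open, the fingers measure 114 mm over their backs; the gripper's body (76 mm by 85 mm) begins 54 mm behind the grasp point. The pads swing forward as they close: fully open they stand 13 mm farther back than shut.
Start: joints at [-1.312, 0.689, -0.195, 1.565, 0.157, 0.902, -0.215], TCP at [0.139, 0.609, 0.239] pointing down, gripper open.
Joint ranges: [-3.01, 3.01], [-0.46, 2.08], [-1.47, 1.51], [0.13, 2.56], [-1, 4.14], [0.04, 2.09], [-2.66, 2.66]. Speed limits (rad/s): [2.57, 2.57, 3.14, 3.14, 3.14, 3.14, 3.14].

### API

Orientations are given as [roll, pitch, yaw] about the fixed x, y, z axes, in that order (R = Rz(yaw) Ry(pitch) Rx(roll)).
In Python, from plant import robot, get_image, workorder, search_frame gives the robot as it stands.
- The arm moves only by the tool servo_tool, never from a script. Its argument "rows" is a list of rows, each a list of 2 entries, a list of its own where there are three numbers: the shift along the world's x, y, z in cm, then the turn about the world's z in rad. In form: [[[x, y, z], yaw], ...]. A call has 1 to 20 rows; each row shifts and turns the pose as measured when the row begins; what a row does not reach is not made up. A row lasts 1/10 s, in which the tool goes at most 50 mm and 8.59 degrees, less where a joint would pass 70% of its speed; a pose out of reach is approached as far as the arm can. A call is refused whole if a number of a shift passes 5 or a number of a turn 0.15, either way. A call with a gripper value outside its range is refused whole. "gripper" is the opening, from 0 (shut) to 1 (fully open), set as the call begins (left out, the last holds). The fingers move at their own pace and stop on an object; "squeeze" is the grip in N (left out, the last holds). Time passes only in rows, so rows that do not move let the fingers close. It gives the time, the measured TCP pose, the force and the opening at its end, in the units of the state.
- robot.read_state(): the state, without advancing time (a new reading comes with each control period).
- get_image(name): name is "scene" or "top" or "wrist"; returns a dict with "color" (480x640x3 uint8, red, green, blue), "vertical_fov" (degrees; the focal length in pixels is half the picture's height over the tangent of half this angle, whatever the lens; pixels are square), "cx", "cy" (the principal point, pixels), "D" ([k1, k2, p1, p2, k3] as OpenCV has them; the pictures are not rectified), "view" (4x4, takes a point from world to camera coordinates). Camera axes: x right, y up, looking along -z (the intrinsics and any distortion apply to the point x, -y, -z); pixel columns grow to the right and rows downward; lengths in m; the calibration is good to about 2 mm. A picture is of the moment at which its call begins. There is no depth.
- workorder.close_job(): hands the job in, once; it reports no verdict.
Trained networks look in the newest picture that a camera, given by its name, has taken for a name from the list of things; names that differ only in an ending like _2 or _b are one class to them, and where a whole thing is asked for, a point or a joint stands for the part that bears it (a point fixed in the world has none). Each returns a list of dicts, best first, with "conf" (0 to 1); they miss things now and then, are a little off and sometimes report something else, mostly with a low value. They report only what shows in the picture. A call takes as long as a camera call.
- search_frame(thing, camera): "location" ([x, y, z] in m, in world coordinates, good to about 4 mm: the middle of the surface that is visible of it).
The state is a dict: "time": time; "joint_positions": joint angles; "qd": joint speeds; "joint_torque": joint torques, N m; "position": TCP position; "ee_rot": TCP orientation; "contact_force": force on the tool from outside, world axes, zero at the start; "moment": the same for the moment, N m; "gripper_width": finger opening in m.
Only numpy, scipy, OpenCV 4.12 (cv2) and the standard library are available. Lean on these libraries where they do the work, as an engineer would, in place of code of your own. Each camera call takes 0.05 s, during which the arm holds its last target. There are 200 camera calls.

## Working session

There is one attempt and no reset: what is moved stays moved. The work goes in short steps, Python scripts to look and compute and a tool call to move; the robot and the scene stay as the last step left them, time stands still between calls to the robot, and variables do not carry over. Pictures are saved under pics/ and viewed, about 8 in all and at most 12, crops included, and the job is handed in when it is done.

Besides the shell and the picture viewer there is one more tool, called after "Emit:" as name([rows], argument=value, ...), one row to a line, values as JSON. servo_tool: Moves the arm, as the interface text tells. Its arguments: {"type":"object","properties":{"rows":{"type":"array","items":{"type":"array"}},"gripper":{"type":"number"},"squeeze":{"type":"number"}},"required":["rows"]}

```bash
mkdir -p pics
cat > h.py <<'E'
import numpy as np, cv2
from plant import robot, get_image, workorder, search_frame
def cam(im):
    h,w=im["color"].shape[:2]; f=h/2/np.tan(np.radians(im["vertical_fov"])/2)
    return np.array([[f,0,im["cx"]],[0,f,im["cy"]],[0,0,1]]), np.array(im["D"],float), np.array(im["view"])
def proj(im,P):
    K,D,V=cam(im); P=np.atleast_2d(P); c=(V[:3,:3]@P.T).T+V[:3,3]; c=c*[1,-1,-1]
    return cv2.projectPoints(c,np.zeros(3),np.zeros(3),K,D)[0][:,0]
def ray(im,uv):
    K,D,V=cam(im); n=cv2.undistortPoints(np.array([[uv]],float),K,D)[0,0]
    d=V[:3,:3].T@np.array([n[0],-n[1],-1]); o=-V[:3,:3].T@V[:3,3]; return o,d/np.linalg.norm(d)
def atz(im,uv,z):
    o,d=ray(im,uv); return o+d*(z-o[2])/d[2]
def save(im,n): cv2.imwrite(f"pics/{n}.png",im["color"][:,:,::-1])
E
python3 - <<'E'
from h import *
np.set_printoptions(precision=3,suppress=True)
s=robot.read_state();print({k:np.round(v,3) for k,v in s.items()})
ims=[get_image(n)["color"] for n in("scene","top","wrist")]
m=np.hstack(ims[:2]); cv2.imwrite("pics/a.png",cv2.resize(m,(800,300))[:,:,::-1]); 
cv2.imwrite("pics/top.png",ims[1][:,:,::-1])
for c in("scene","top","wrist"):
  for t in("centrifuge","tab_pad","lid_edge","lid_hinge","lid_cover","tube_rack","tip_box","stain_jar","wash_bottle"):
    r=search_frame(t,c); print(c,t,[(np.round(x["location"],3).tolist(),round(x["conf"],2)) for x in r[:2]])
E
```

```text
{'time': np.float64(0.0), 'joint_positions': array([-1.312,  0.69 , -0.194,  1.566,  0.157,  0.903, -0.215]), 'qd': array([ 0.   , -0.001, -0.003, -0.   , -0.002, -0.   ,  0.   ]), 'joint_torque': array([  0.001, -53.962,  -1.266, -15.854,   0.009,   0.01 ,  -0.   ]), 'position': array([0.139, 0.609, 0.238]), 'ee_rot': array([-1.48 ,  1.569, -1.705]), 'contact_force': array([-0.004,  0.068,  0.627]), 'moment': array([-0.044,  0.024, -0.07 ]), 'gripper_width': np.float64(0.086)}
scene centrifuge [([0.592, -0.056, 0.12], 0.94)]
scene tab_pad [([0.443, -0.008, 0.084], 0.57)]
scene lid_edge [([0.556, -0.053, 0.117], 0.59)]
scene lid_hinge [([0.556, -0.049, 0.117], 0.6)]
scene lid_cover [([0.555, -0.057, 0.118], 0.56)]
scene tube_rack [([0.716, 0.066, 0.031], 0.98)]
scene tip_box [([0.599, -0.259, 0.061], 0.83)]
scene stain_jar [([0.6, 0.136, 0.055], 0.63)]
scene wash_bottle [([0.452, -0.212, 0.078], 0.98)]
top centrifuge [([0.534, -0.043, 0.118], 0.55)]
top tab_pad [([0.548, -0.052, 0.115], 0.7), ([0.457, -0.01, 0.09], 0.6)]
top lid_edge []
top lid_hinge [([0.548, -0.054, 0.114], 0.71)]
top lid_cover [([0.548, -0.053, 0.12], 0.98)]
top tube_rack [([0.706, 0.068, 0.034], 0.98)]
top tip_box [([0.586, -0.259, 0.059], 0.84)]
top stain_jar [([0.581, 0.131, 0.079], 0.95)]
top wash_bottle [([0.437, -0.202, 0.091], 0.94)]
wrist centrifuge []
wrist tab_pad []
wrist lid_edge []
wrist lid_hinge []
wrist lid_cover []
wrist tube_rack []
wrist tip_box []
wrist stain_jar []
wrist wash_bottle []
```

View pics/a.png

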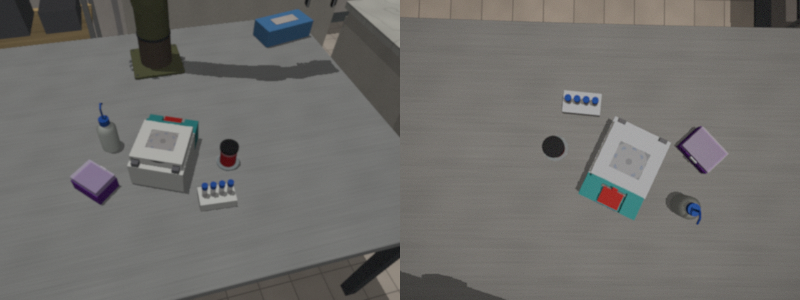

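View pics/top.png

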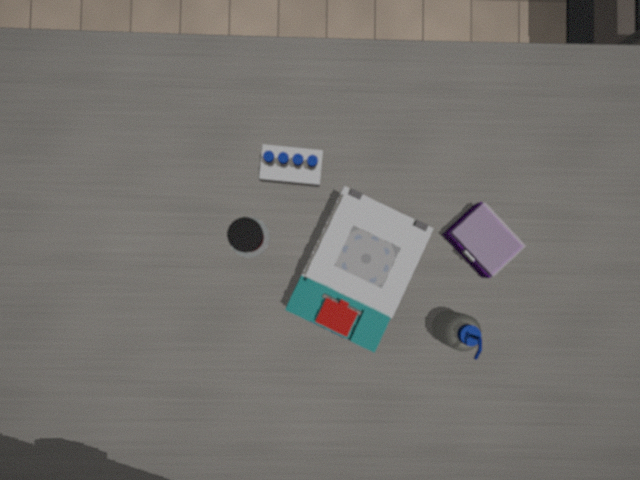

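The top view shows the centrifuge yawed clockwise, with the red tab (337,316) facing the robot. The jar (245,235), rack (291,165), tip box (484,240) and bottle (465,333) stand around it. Next I'll refine the centrifuge's pose.

Run:
```python
from h import *
from scipy.spatial.transform import Rotation as R
np.set_printoptions(precision=4,suppress=True)
im=get_image("top"); c=im["color"].astype(int)
m=((c[:,:,0]>150)&(c[:,:,1]<90)&(c[:,:,2]<90)).astype(np.uint8)
m[:270]=0; m=cv2.morphologyEx(m,cv2.MORPH_OPEN,np.ones((9,9)))
p=max(cv2.findContours(m,0,2)[0],key=cv2.contourArea); w=np.array([atz(im,q[0],.087)[:2] for q in p],np.float32)
print("red",cv2.minAreaRect(w*1000))
h=cv2.cvtColor(im["color"],cv2.COLOR_RGB2HSV)
t=((h[:,:,0]>75)&(h[:,:,0]<100)&(h[:,:,1]>110)).astype(np.uint8)
t=((t|m)>0).astype(np.uint8); t=cv2.morphologyEx(t,cv2.MORPH_CLOSE,np.ones((7,7)));p=max(cv2.findContours(t,0,2)[0],key=cv2.contourArea)
w=np.array([atz(im,q[0],.082)[:2] for q in p],np.float32); print("teal",cv2.minAreaRect(w*1000), cv2.boxPoints(cv2.minAreaRect(p)))
for uv in [(345,188),(434,231),(392,317),(304,278)]: print("lid corner",uv,atz(im,uv,.118)) 
s=robot.read_state(); M=R.from_euler('xyz',s["ee_rot"]).as_matrix(); print(M, s["position"])
```

```text
red ((457.36669921875, -11.378499984741211), (53.60915756225586, 37.39375686645508), 76.84796142578125)
teal ((459.6122131347656, -12.3095703125), (158.369873046875, 60.24906921386719), 65.18644714355469) [[284.723  308.827 ]
 [300.9987 274.9194]
 [389.7828 317.5358]
 [373.5071 351.4434]]
lid corner (345, 188) [ 0.6572 -0.0195  0.118 ]
lid corner (434, 231) [ 0.5921 -0.1597  0.118 ]
lid corner (392, 317) [ 0.4577 -0.0947  0.118 ]
lid corner (304, 278) [0.5157 0.0424 0.118 ]
[[ 0.      0.223   0.9748]
 [ 0.0001  0.9748 -0.223 ]
 [-1.      0.0001  0.    ]] [0.1393 0.6093 0.2393]
```

Emit:
servo_tool([
  [[1.5,-3.1,0],-0.02],
  [[1.5,-3.1,0],-0.02],
  [[1.5,-3.1,0],-0.02],
  [[1.5,-3.1,0],-0.02],
  [[1.5,-3.1,0],-0.02],
  [[1.5,-3.1,0],-0.02],
  [[1.5,-3.1,0],-0.02],
  [[1.5,-3.1,0],-0.02],
  [[1.5,-3.1,0],-0.02],
  [[1.5,-3.1,0],-0.02],
  [[1.5,-3.1,0],0],
  [[1.5,-3.1,0],0],
  [[1.5,-3.1,0],0],
  [[1.5,-3.1,0],0],
  [[1.5,-3.1,0],0],
  [[1.5,-3.1,0],0],
  [[1.5,-3.1,0],0],
  [[1.5,-3.1,0],0],
  [[1.5,-3.1,0],0],
  [[1.5,-3.1,0],0],
], gripper=0)

```text
time: 3.55
position: [0.4468, -0.028, 0.2432]
ee_rot: [1.388, 1.553, 0.965]
contact_force: [1.2, -0.1, 0.5]
gripper_width: -0.0001
```

Run:
```python
from h import *
from scipy.spatial.transform import Rotation as R
np.set_printoptions(precision=4,suppress=True)
im=get_image("wrist"); save(im,"w1"); s=robot.read_state(); print(s["position"],R.from_euler('xyz',s["ee_rot"]).as_matrix()[:,1])
for t in("tab_pad","lid_edge","lid_cover"): print(t,[(np.round(x["location"],3).tolist(),round(x["conf"],2)) for x in search_frame(t,"wrist")[:2]])
d=np.array([np.cos(-.432),np.sin(-.432),0]);e=np.array([-d[1],d[0],0]);C=np.array([.553,-.056,0])
for x,y,z in [(-129,80,82),(-129,-80,82),(-129.5,28,87),(-129.5,-28,87),(-74,70,92),(-74,-70,92),(-108,0,87)]: print((x,y,z),proj(im,C+(x*d+y*e+np.array([0,0,z]))/1000))
```

```text
[ 0.4496 -0.0346  0.2432] [0.4181 0.9083 0.0149]
tab_pad [([0.454, -0.014, 0.088], 0.56)]
lid_edge [([0.501, -0.021, 0.115], 0.82)]
lid_cover [([0.503, -0.017, 0.121], 0.96)]
(-129, 80, 82) [[433.7271 197.249 ]]
(-129, -80, 82) [[251.42   195.8716]]
(-129.5, 28, 87) [[376.1867 197.0786]]
(-129.5, -28, 87) [[311.0723 196.5867]]
(-74, 70, 92) [[420.3631 259.8027]]
(-74, -70, 92) [[263.6338 259.3766]]
(-108, 0, 87) [[343.0982 221.154 ]]
```

View pics/w1.png

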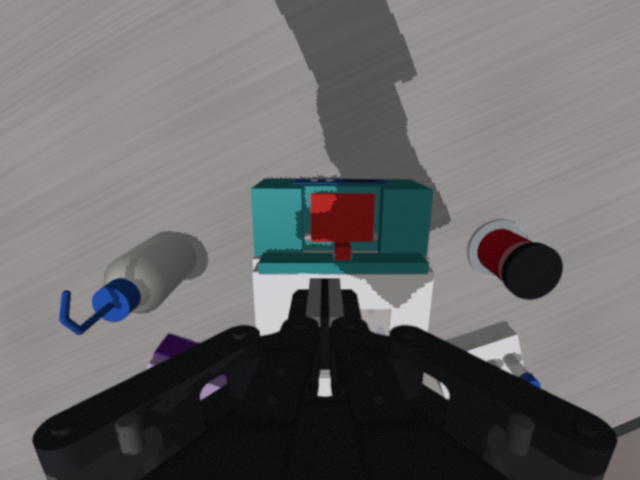

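The red pad shows at (311–375, 194–242), within 2–3 px of the prediction, so the pose is good. I'll centre over the pad and come down.

Emit:
servo_tool([
  [[0.2,1.3,-0.5],0],
  [[0.1,1.0,-1],0],
  [[0,0.3,-2],0],
  [[0,0,-2],0],
  [[0,0,-2],0],
  [[0,0,-2],0],
  [[0,0,-1.5],0],
  [[0,0,-0.5],0],
  [[0,0,0],0],
  [[0,0,0],0],
])

```text
time: 4.75
position: [0.4459, 0.0163, 0.127]
ee_rot: [1.503, 1.545, 1.104]
contact_force: [0.0, -0.2, 0.2]
gripper_width: -0.0
```

Emit:
servo_tool([
  [[0.3,-1.2,-0.5],0],
  [[0,0,0],0],
  [[0,0,0],0],
  [[0,0,0],0],
])

```text
time: 5.15
position: [0.4505, 0.003, 0.1235]
ee_rot: [1.373, 1.543, 0.974]
contact_force: [-0.3, 0.6, -0.1]
gripper_width: 0.0001
```

Run:
```python
from h import *
from scipy.spatial.transform import Rotation as R
s=robot.read_state(); print(s["time"],s["position"],R.from_euler('xyz',s["ee_rot"]).as_matrix().round(3),s["qd"].round(3),s["contact_force"])
```

```text
5.15 [0.45049164 0.00296377 0.12352945] [[ 0.016  0.389  0.921]
 [ 0.023  0.921 -0.389]
 [-1.     0.028  0.006]] [ 0.004 -0.006 -0.006 -0.003 -0.004 -0.001  0.002] [-0.34722504  0.58930314 -0.14112426]
```

Emit:
servo_tool([
  [[0.1,-1.1,-1],-0.03],
  [[0,0,0],0],
  [[0,0,-1],0],
  [[0,0,0],0],
  [[0,0,0],0],
])

```text
time: 5.65
position: [0.4515, -0.0095, 0.1016]
ee_rot: [1.376, 1.543, 0.943]
contact_force: [0.0, -0.1, 0.3]
gripper_width: -0.0
```

Emit:
servo_tool([
  [[0,0,-0.4],0],
  [[0,0,-0.3],0],
  [[0,0,-0.2],0],
  [[0,0,-0.2],0],
  [[0,0,0],0],
])

```text
time: 6.15
position: [0.4483, -0.0074, 0.0905]
ee_rot: [1.549, 1.545, 1.12]
contact_force: [0.8, -0.9, 5.5]
gripper_width: -0.0001
```

Emit:
servo_tool([
  [[0,0,-0.3],0],
  [[0,0,-0.1],0],
  [[0,0,-0.1],0],
  [[0,0,0],0],
  [[0,0,0],0],
])

```text
time: 6.65
position: [0.4483, -0.0075, 0.0905]
ee_rot: [1.336, 1.543, 0.907]
contact_force: [-0.3, -1.4, 5.0]
gripper_width: 0.0003
```

Run:
```python
from h import *
a=get_image("wrist")["color"];b=get_image("scene")["color"][150:390,150:470]
cv2.imwrite("pics/p.png",np.hstack([cv2.resize(a,(400,300)),cv2.resize(b,(400,300))])[:,:,::-1])
```

```text
(no output)
```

View pics/p.png

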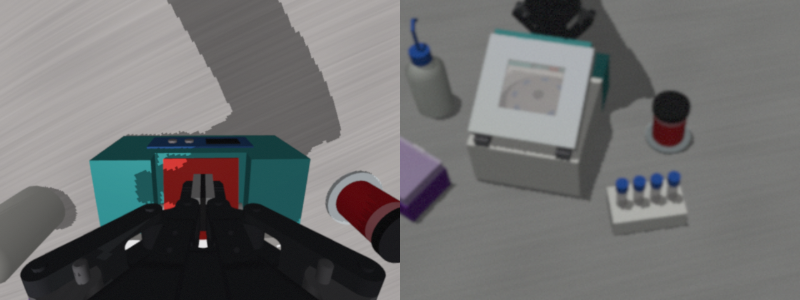

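The scene half shows the lid sprung up, tilted about its hinge, and the wrist half shows the fingers on the pad. I'll let the tab go, retreating up and to the front.

Emit:
servo_tool([
  [[0,0,1],0],
  [[-0.5,0.2,1],0],
  [[-1,0.4,1],0],
  [[-1,0.4,0.5],0],
  [[0,0,0],0],
  [[0,0,0],0],
  [[0,0,0],0],
  [[0,0,0],0],
  [[0,0,0],0],
], gripper=0.5)

```text
time: 7.65
position: [0.4206, 0.004, 0.1286]
ee_rot: [1.333, 1.542, 0.906]
contact_force: [0.7, -0.4, -0.4]
gripper_width: 0.0429
```

Run:
```python
from h import *
from scipy.spatial.transform import Rotation as R
a=get_image("wrist");b=get_image("scene")
s=robot.read_state(); print(s["position"],R.from_euler('xyz',s["ee_rot"]).as_matrix().round(3),s["gripper_width"])
for c in("wrist","scene","top"):
  for t in("lid_edge","lid_cover","tab_pad"): print(c,t,[(np.round(x["location"],3).tolist(),round(x["conf"],2)) for x in search_frame(t,c)[:2]])
d=np.array([np.cos(-.432),np.sin(-.432),0]);e=np.array([-d[1],d[0],0]);C=np.array([.553,-.056,0])
for th in(.3,.4,.46,.52):
  r=-152*np.cos(th)+78-3*np.sin(th)*0; z=95+152*np.sin(th)-3*np.cos(th)
  print(th,r,z,*[(n,proj(i,C+(r*d+y*e+np.array([0,0,z]))/1000).round(0).tolist()) for n,i in(("w",a),("s",b)) for y in(-70,70)])
cv2.imwrite("pics/q.png",np.hstack([cv2.resize(a["color"],(400,300)),cv2.resize(b["color"][150:390,150:470],(400,300))])[:,:,::-1])
```

```text
[0.42058928 0.00397386 0.12862314] [[ 0.018  0.414  0.91 ]
 [ 0.022  0.91  -0.414]
 [-1.     0.028  0.007]] 0.042700380731815035
wrist lid_edge [([0.452, -0.012, 0.09], 0.62)]
wrist lid_cover []
wrist tab_pad [([0.45, -0.013, 0.088], 0.58)]
scene lid_edge [([0.57, -0.058, 0.143], 0.85)]
scene lid_cover [([0.566, -0.064, 0.149], 0.73)]
scene tab_pad []
top lid_edge [([0.547, -0.055, 0.119], 0.85)]
top lid_cover [([0.547, -0.05, 0.118], 0.94)]
top tab_pad [([0.456, -0.01, 0.089], 0.77)]
0.3 -67.2111463470921 137.0530619451468 ('w', [[183.0, 458.0]]) ('w', [[467.0, 452.0]]) ('s', [[232.0, 186.0]]) ('s', [[306.0, 197.0]])
0.4 -62.00127108843853 151.42840504890623 ('w', [[173.0, 494.0]]) ('w', [[477.0, 487.0]]) ('s', [[230.0, 182.0]]) ('s', [[305.0, 193.0]])
0.46 -58.19997962387984 159.7919547661824 ('w', [[168.0, 518.0]]) ('w', [[483.0, 510.0]]) ('s', [[229.0, 180.0]]) ('s', [[304.0, 191.0]])
0.52 -53.90851531100279 167.92232341321505 ('w', [[163.0, 543.0]]) ('w', [[490.0, 535.0]]) ('s', [[228.0, 179.0]]) ('s', [[304.0, 190.0]])
```

View pics/q.png

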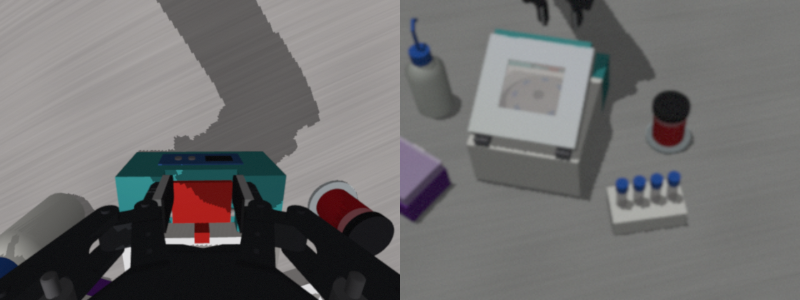

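The lid stays up at about 0.45 rad and the tab has come back. The two half-open fingers straddle the centre line. I'll approach the lid front.

Emit:
servo_tool([
  [[0.5,-0.2,0.7],0],
  [[1,-0.5,0.7],0],
  [[1,-0.5,0],0],
  [[1,-0.5,0],0],
  [[1,-0.5,0],0],
  [[0.5,-0.2,0],0],
  [[0,0,0],0],
  [[0,0,0],0],
])

```text
time: 9.0
position: [0.4717, -0.0213, 0.1422]
ee_rot: [1.401, 1.544, 0.975]
contact_force: [-0.0, 0.7, -0.7]
gripper_width: 0.0429
```

Emit:
servo_tool([
  [[0.5,-0.2,0],0],
  [[0.5,-0.2,0],0],
  [[0.5,-0.2,0.3],0],
  [[0.4,-0.2,0.5],0],
  [[0.4,-0.2,0.5],0],
  [[0.4,-0.2,0.5],0],
  [[0,0,0],0],
])

```text
time: 9.7
position: [0.4909, -0.0299, 0.1599]
ee_rot: [2.169, 1.545, 1.747]
contact_force: [-1.4, 0.9, 0.7]
gripper_width: 0.0424
```

```bash
cat > st.py <<'E'
from h import *
from scipy.spatial.transform import Rotation as R
s=robot.read_state(); q=s["position"]-[.553,-.056,0]; M=R.from_euler('xyz',s["ee_rot"]).as_matrix()
print("x,y,z mm",((q[0]*.908-q[1]*.4187)*1e3).round(1),((q[0]*.4187+q[1]*.908)*1e3).round(1),(q[2]*1e3).round(1),"yaw",(-np.arctan2(M[0,1],M[1,1])).round(3),"F",s["contact_force"].round(1),s["time"])
E
python3 st.py
python3 - <<'E'
from h import *
a=get_image("wrist")["color"];b=get_image("scene")["color"][110:350,150:470]
cv2.imwrite("pics/r.png",np.hstack([cv2.resize(a,(400,300)),cv2.resize(b,(400,300))])[:,:,::-1])
E
```

```text
x,y,z mm -67.3 -2.3 159.9 yaw -0.421 F [-1.4  0.9  0.7] 9.7
```

View pics/r.png

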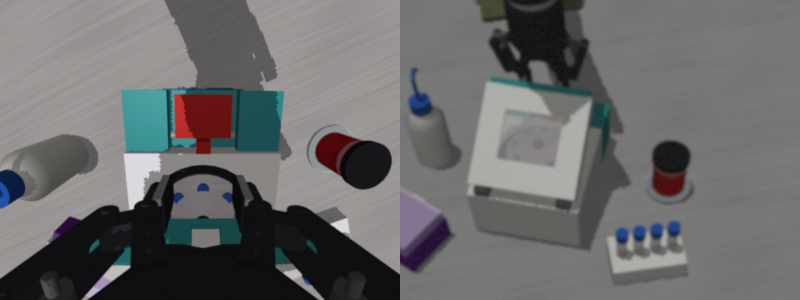

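The fingers touch the lid front at about 1.6 N, but the tips are only about 14 mm below the edge. I'll back off a little, go lower, then follow the arc.

Emit:
servo_tool([
  [[-0.7,0.3,-0.5],0],
  [[0,0,-1],0],
  [[0,0,-0.5],0],
  [[0.4,-0.2,0],0],
  [[0.4,-0.2,0.3],0],
  [[0.3,-0.2,0.6],0],
  [[0.3,-0.1,0.6],0],
  [[0.3,-0.1,0.6],0],
  [[0,0,0],0],
])

```text
time: 10.7
position: [0.4867, -0.029, 0.1544]
ee_rot: [2.824, 1.527, 2.409]
contact_force: [-2.5, 2.9, 1.5]
gripper_width: 0.0429
```

```bash
python3 st.py
```

```text
x,y,z mm -71.5 -3.3 154.4 yaw -0.415 F [-2.5  2.9  1.5] 10.7
```

Emit:
servo_tool([
  [[0.5,-0.2,0.7],0],
  [[0.5,-0.2,0.7],0],
  [[0.5,-0.2,0.7],0],
  [[0,0,0],0],
])

```text
time: 11.1
position: [0.5014, -0.036, 0.1772]
ee_rot: [2.875, 1.526, 2.459]
contact_force: [-2.9, 1.9, 2.6]
gripper_width: 0.0427
```

```bash
python3 st.py
python3 - <<'E'
from h import *
a=get_image("wrist")["color"];b=get_image("scene")["color"][110:350,150:470]
cv2.imwrite("pics/s.png",np.hstack([cv2.resize(a,(400,300)),cv2.resize(b,(400,300))])[:,:,::-1])
E
```

```text
x,y,z mm -55.2 -3.4 177.2 yaw -0.416 F [-2.9  1.9  2.6] 11.1
```

View pics/s.png

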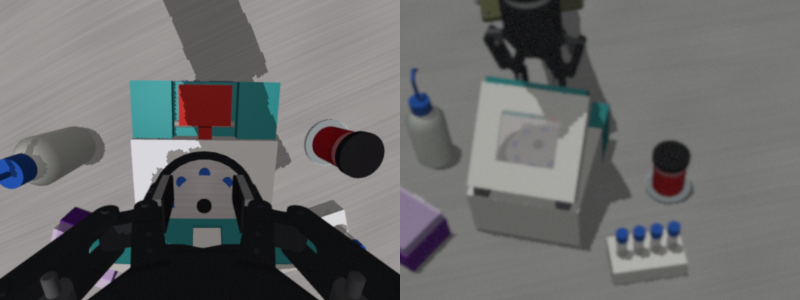

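The wrist view shows both fingers on the teal edge with the lid rising (about 0.64 rad). I'll carry on along the arc.

Emit:
servo_tool([
  [[0.5,-0.2,0.7],0],
  [[0.5,-0.2,0.7],0],
  [[0.5,-0.3,0.6],0],
  [[0.5,-0.2,0.6],0],
  [[0.5,-0.2,0.5],0],
  [[0.6,-0.3,0.5],0],
  [[0,0,0],0],
])

```text
time: 11.9
position: [0.5379, -0.0524, 0.2159]
ee_rot: [2.795, 1.531, 2.379]
contact_force: [-0.2, 0.1, -0.1]
gripper_width: 0.0423
```

```bash
python3 st.py
```

```text
x,y,z mm -15.2 -3.0 215.9 yaw -0.416 F [-0.2  0.1 -0.1] 11.9
```

Emit:
servo_tool([
  [[0.6,-0.3,0.2],0],
  [[0.6,-0.3,0.2],0],
  [[0.6,-0.3,0.2],0],
  [[0.6,-0.2,0.1],0],
  [[0,0,0],0],
])

```text
time: 12.4
position: [0.5638, -0.0645, 0.2234]
ee_rot: [2.808, 1.531, 2.392]
contact_force: [-0.3, -0.1, -0.4]
gripper_width: 0.0429
```

```bash
python3 st.py
python3 - <<'E'
from h import *
a=get_image("wrist")["color"];b=get_image("scene")["color"][110:350,150:470]
cv2.imwrite("pics/t.png",np.hstack([cv2.resize(a,(400,300)),cv2.resize(b,(400,300))])[:,:,::-1])
E
```

```text
x,y,z mm 13.4 -3.1 223.4 yaw -0.416 F [-0.3 -0.1 -0.4] 12.4
```

View pics/t.png

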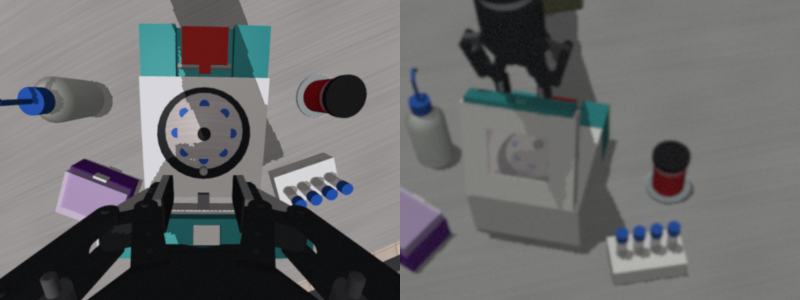

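The lid is near 1.2 rad with the fingers on its inner front edge. I'll keep going.

Emit:
servo_tool([
  [[0.6,-0.3,0.1],0],
  [[0.6,-0.3,0.1],0],
  [[0.6,-0.3,0.1],0],
  [[0.6,-0.3,0.1],0],
  [[0.6,-0.2,0.1],0],
  [[0.6,-0.3,0],0],
  [[0.6,-0.3,0],0],
  [[0.6,-0.3,0],0],
  [[0.6,-0.2,0],0],
  [[0,0,0],0],
])

```text
time: 13.5
position: [0.6214, -0.0915, 0.228]
ee_rot: [2.842, 1.529, 2.426]
contact_force: [0.2, -0.1, 0.6]
gripper_width: 0.0426
```

```bash
python3 st.py
```

```text
x,y,z mm 76.9 -3.6 228.0 yaw -0.416 F [ 0.2 -0.1  0.6] 13.5
```

Emit:
servo_tool([
  [[0.4,-0.2,0],0],
  [[0.4,-0.2,0],0],
  [[0.4,-0.2,0],0],
  [[0.4,-0.2,0],0],
  [[0.3,-0.1,0],0],
  [[0,0,0],0],
])

```text
time: 14.1
position: [0.632, -0.0967, 0.2275]
ee_rot: [3.011, 1.506, 2.597]
contact_force: [-0.1, 0.6, -1.3]
gripper_width: 0.0425
```

```bash
python3 st.py
python3 - <<'E'
from h import *
a=get_image("wrist")["color"];b=get_image("scene")["color"][110:350,150:470]
cv2.imwrite("pics/u.png",np.hstack([cv2.resize(a,(400,300)),cv2.resize(b,(400,300))])[:,:,::-1])
E
```

```text
x,y,z mm 88.8 -3.9 227.5 yaw -0.414 F [-0.1  0.6 -1.3] 14.1
```

View pics/u.png

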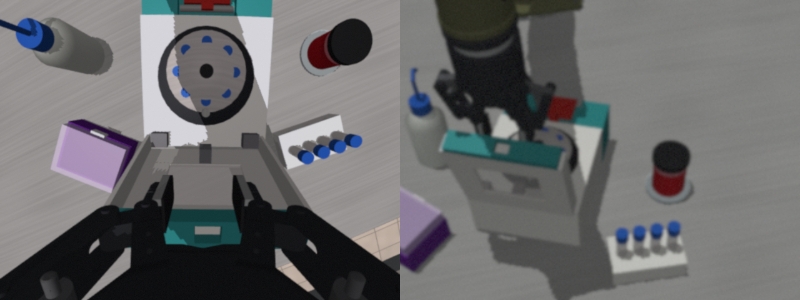

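The lid is past upright, roughly 1.7 rad. One more gentle push, then retreat.

Emit:
servo_tool([
  [[0.6,-0.3,0],0],
  [[0.6,-0.3,0],0],
  [[0.6,-0.3,0],0],
])

```text
time: 14.5
position: [0.633, -0.0972, 0.2273]
ee_rot: [3.114, 1.464, 2.702]
contact_force: [-16.3, 5.8, 12.4]
gripper_width: 0.0429
```

```bash
python3 st.py
```

```text
x,y,z mm 89.9 -3.9 227.3 yaw -0.412 F [-16.3   5.8  12.4] 14.5
```

Firm resistance of about 17 N with no further travel, so the lid is at its stop. I'm retreating to the front and up.

Emit:
servo_tool([
  [[-0.6,0.3,0],0],
  [[-0.8,0.4,0],0],
  [[-1,0.5,0],0],
  [[-1.5,0.7,0],0],
  [[-2,0.9,0],0],
  [[-2,0.9,0.5],0],
  [[-2,0.9,0.5],0],
  [[-2,0.9,0.5],0],
  [[-2,0.9,0.5],0],
  [[-1,0.5,0],0],
  [[0,0,0],0],
  [[0,0,0],0],
  [[0,0,0],0],
  [[0,0,0],0],
  [[0,0,0],0],
])

```text
time: 16.0
position: [0.4869, -0.0288, 0.2489]
ee_rot: [3.018, 1.489, 2.603]
contact_force: [-0.4, -0.0, 0.6]
gripper_width: 0.0426
```

```bash
python3 st.py
python3 - <<'E'
from h import *
a=get_image("top");b=get_image("scene")
d=np.array([np.cos(-.432),np.sin(-.432),0]);e=np.array([-d[1],d[0],0]);C=np.array([.553,-.056,0])
for th in(1.5,1.65,1.8):
  r=78-152*np.cos(th); z=95+152*np.sin(th)
  print(th,[proj(b,C+(r*d+y*e+np.array([0,0,z]))/1000).round(0).tolist() for y in(-70,70)],[proj(a,C+(r*d+y*e+np.array([0,0,z]))/1000).round(0).tolist() for y in(-70,70)])
for t in("tube_rack","tip_box","stain_jar","wash_bottle","tab_pad"): print(t,[(c,np.round(x["location"],3).tolist(),round(x["conf"],2)) for c in("scene","top") for x in search_frame(t,c)[:1]])
cv2.imwrite("pics/v.png",np.hstack([cv2.resize(a["color"][120:420,200:600],(400,300)),cv2.resize(b["color"][110:350,150:470],(400,300))])[:,:,::-1])
E
```

```text
x,y,z mm -71.4 -2.9 248.9 yaw -0.415 F [-0.4 -0.   0.6] 16.0
1.5 [[[197.0, 195.0]], [[286.0, 208.0]]] [[[449.0, 229.0]], [[354.0, 183.0]]]
1.65 [[[192.0, 205.0]], [[282.0, 219.0]]] [[[457.0, 214.0]], [[361.0, 168.0]]]
1.8 [[[187.0, 218.0]], [[278.0, 232.0]]] [[[463.0, 199.0]], [[368.0, 154.0]]]
tube_rack [('scene', [0.717, 0.066, 0.034], 0.62), ('top', [0.703, 0.067, 0.032], 0.94)]
tip_box [('scene', [0.601, -0.259, 0.059], 0.93), ('top', [0.61, -0.272, 0.061], 0.92)]
stain_jar [('top', [0.582, 0.132, 0.076], 0.68)]
wash_bottle [('scene', [0.45, -0.214, 0.088], 0.79)]
tab_pad [('scene', [0.457, -0.014, 0.084], 0.86), ('top', [0.453, -0.005, 0.086], 0.79)]
```

View pics/v.png

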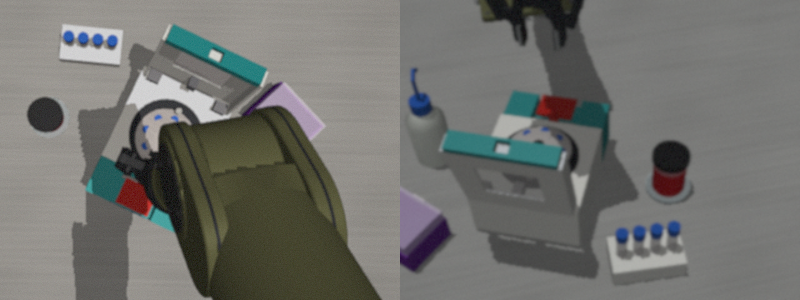

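```bash
python3 st.py
python3 - <<'E'
from h import *
d=np.array([np.cos(-.432),np.sin(-.432),0]);e=np.array([-d[1],d[0],0]);C=np.array([.553,-.056,0])
outs=[]
for n,(x0,y0,w,h) in(("top",(300,130,200,220)),("scene",(160,180,200,220))):
  im=get_image(n); k=2
  g=cv2.resize(im["color"][y0:y0+h,x0:x0+w],None,fx=2,fy=2.0,interpolation=cv2.INTER_CUBIC)[:,:,::-1].copy()
  P=lambda x,y,z: tuple(((proj(im,C+(x*d+y*e+np.array([0,0,z]))/1000)[0]-[x0,y0]+.5)*k*16).round().astype(int).tolist())
  for th,col in((1.65,(0,0,255)),(1.8,(0,255,0))):
    a=th-np.arctan2(3,152)
    for rr,hh in((0,0),(0,26)):
      X=78-152*np.cos(a)+hh*np.sin(th); Z=95+152*np.sin(a)+hh*np.cos(th)
      cv2.line(g,P(X,-70,Z),P(X,70,Z),col,1,cv2.LINE_AA,4)
  for q in((-129,80,82),(-129,-80,82),(93,80,0),(93,-80,0),(-67,80,90),(93,80,90)): cv2.circle(g,P(*q),3*16,(255,0,255),1,cv2.LINE_AA,4)
  outs.append(g)
cv2.imwrite("pics/x.png",np.hstack(outs))
E
```

```text
x,y,z mm -72.1 -2.9 249.1 yaw -0.414 F [ 0.2  0.9 -0.4] 16.6
```

View pics/x.png

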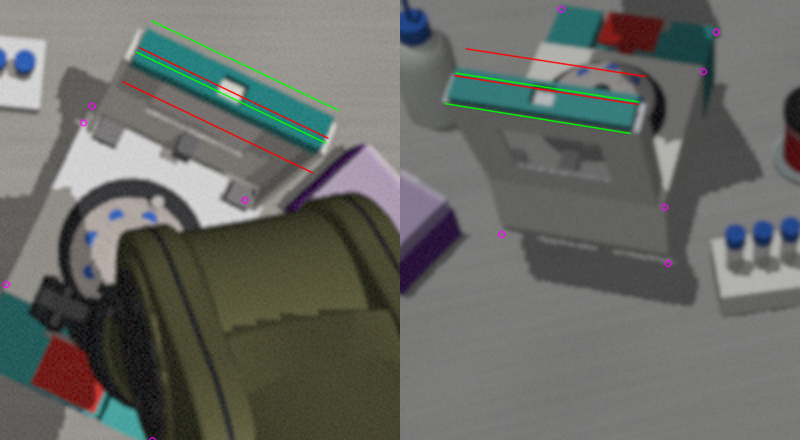

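The scene overlay has the lid's teal front right on the 1.8 rad lines. The top view reads slightly less, about 1.77, and neither is near 1.65. The gripper is clear, so I'm handing in.

```bash
python3 -c "
from plant import workorder; print(workorder.close_job())"
```

```text
the job is handed in; nothing more can be done
None
```

The centrifuge is open and the job is handed in; the last robot clock reading before that was 16.6 s of the 48 s allowed. I pressed the red tab with shut fingers at about 5 N until the lid sprang up, then let it go. Then I pushed the lid along its arc with half-open fingers until it met its stop at about 20 N, and backed away.

**Lid:** The last overlays put it at about 1.8 rad in the scene camera and roughly 1.77 in the top camera. An earlier, rougher estimate gave about 1.7, before I corrected for the edge sitting slightly below the hinge. It looked unchanged in two pictures about half a second apart, with nothing touching it.

**Tab and gripper:** The tab read about 85 mm high, which is at rest. The gripper was clear, with under 1.5 N at the wrist.

**Other items:** All four look upright and where they began.
- The rack was within about 3 mm of its starting reading in both cameras.
- The jar was within about 3 mm, found only by the top camera.
- The bottle was within about 3 mm sideways, found only by the scene camera; its height reading was 10 mm up.
- The tip box was within 3 mm in the scene camera. The top camera read it 27 mm off, which I put down to the arm partly hiding it; the fingers never went near it.

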